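# Lay the rolling pin on its stand

## Task

Take the standing rolling pin that has a steel neck near each end and lay it on its side in the wooden stand, either way round, with each neck resting in one of the two V-shaped saddles. Lower it in gently rather than dropping it, never let it fall onto the bench, leave the other things where they are, and let go of it once it lies still.

Things in the scene. Friction and masses are not known exactly. Their poses are not given: they have to be found in the camera images.
- pin: Rolling pin standing on end, 180 mm long, 0.35 kg, both ends alike. Along it from the origin, in mm: knob 40 diameter (0-20), steel neck 20 diameter (20-42), wooden barrel 48 diameter (42-138), neck 20 diameter (138-160), knob 40 diameter (160-180). Origin: centre of the face it stands on at the start; z runs along the pin (up at the start).
- pin_mid (a point): Middle of the pin on its axis, 90 mm from either end.
- cradle: Wooden stand fixed to the bench: base 80 x 150 x 15 mm and two upright saddles, each with a 90-degree V open to the top, about 45 mm wide and 94 mm above the bench at its top. Origin: centre of the underside; y is level, the direction in which the pin is to lie. Saddles 16 mm thick, centred 59 mm either side of the middle along y, 102 mm free between them: 3 mm play either way.
- cradle_seat (a point): Point midway between the saddles, 85 mm above the bench, where the middle of the pin is when it is seated; axes as the stand's.
- shaker: Bystander: aluminium can, 60 mm diameter, 110 mm tall, upright. Origin: centre of its underside.
- plain_pin: Bystander: short plain wooden roller without necks, 48 mm diameter, 120 mm tall, standing upright. Origin: centre of its underside.
- tub: Bystander: clear plastic tub, 90 mm diameter, 55 mm tall. Origin: centre of its underside.
- bowl: Bystander: steel bowl, 130 mm diameter, 50 mm tall. Origin: centre of its underside.
- cutter: Bystander: steel ring cutter, 80 mm diameter, 35 mm tall. Origin: centre of its underside.
- brush: Bystander: pastry brush, 190 mm long, lying flat along its x axis. Origin: centre of its underside.
- scraper: Bystander: steel slab 75 x 120 x 12 mm, lying flat. Origin: centre of its underside.
Not all that is in view belongs to the job. What is shaped like the pin but turquoise is not meant.

How it is judged (in metres and radians):
At the end, for the whole second after the job is handed in: The necked rolling pin lies at rest with both necks in the saddles: its middle within 8 mm sideways and 5 mm in height of the seat point, its axis within 4 degrees of the stand's y axis (either way round) (horizontal distance between pin_mid and cradle_seat below 0.008 m and z of pin_mid in the frame of cradle_seat between -0.005 and 0.005 m and angle between the z axis of pin and the y axis of cradle, either way round below 0.07 rad and linear speed of pin below 0.02 m/s and angular speed of pin below 0.3 rad/s); the robot touches nothing.
It fails at once if the pin was rammed into the stand (more than 50 N between them) (contact force between pin and cradle above 50 N).
It fails at once if the pin was dropped: out of the fingers it falls faster than 0.3 m/s (about 5 mm), or topples faster than 3 rad/s while more than 6 degrees off the stand's direction (contact force between the fingers and pin below 0.05 N and (linear speed of pin above 0.3 m/s or (angular speed of pin above 3 rad/s and angle between the z axis of pin and the y axis of cradle, either way round above 0.1 rad))).
It fails at once if the pin fell over onto the bench (height (world z) of pin_mid below 0.05 m).
It fails at once if another thing was moved by more than 40 mm (distance of any of shaker, plain_pin, tub, bowl, cutter, brush, scraper from where it was at the start of the episode above 0.04 m).
It also fails if it takes over 42 s, if anything falls off the work surface, if the arm or the gripper's body presses on something with over 40 N, if the wrist force passes 120 N, or if a joint passes its speed limit or range.

## Robot

A 6-joint arm with a two-finger parallel gripper is mounted at the origin on the work surface. World frame = base frame: x ahead of the robot, y to its left, z up, the work surface at z = 0. Lengths are in m, angles in degrees, forces in N, time in s.
With the tool pointing down it reaches from about 0.375 to 0.9 m from the base axis. Payload 3.1 kg.
Tool frame: the origin (TCP) lies at the very end of the fingers, on their centre line; the grasp point (between the pads) lies 19 mm behind it (bot.tcp_to_grasp is the distance from the TCP to the grasp point, in m); z points along the fingers, y is the line along which they close (so a half turn about z gives the same grasp; the last joint's range is limited). The gripper opens to 87 mm and grips with 3 to 60 N. Pads are 19 mm wide; open, the fingers measure 117 mm over their backs; the gripper's body (75 mm by 190 mm) begins 51 mm behind the grasp point.
Start: joints at [57.153, 30.224, 82.088, -0, 67.689, -10.227], TCP at [0.24, 0.577, 0.223] pointing down, gripper open.
Joint ranges: [-176.69, 176.69], [-43.24, 126.21], [12.49, 139.97], [-82, 262], [0, 151.66], [-163.58, 163.58]. Speed limits (degrees/s): [159.86, 159.86, 180, 180, 180, 180].

## Interface

Orientations are given as a 3x3 rotation matrix whose columns are the frame's x, y, z axes.
In Python, from rig import telemetry, capture, camera_info, job, bot gives the robot as it stands. The module is installed in compiled form; this text tells all that it offers.
- The arm moves only by the tool carry_out, never from a script. Its argument "deltas" is a list that holds one entry, the list of rows, each a list of 7 numbers: the shift along the tool's x, y, z scaled (see below), then the turn, a rotation vector about the tool's x, y, z scaled (see below), then the closure, from -1 (fully open) to 1 (shut). In form: [[[dx, dy, dz, ax, ay, az, claw], ...]]. A call has exactly 10 rows; each row is the pose to reach, as a shift and turn from the pose commanded when the call began, along the tool's axes at that moment, turning the shorter way round; what a row does not reach only later rows make up. The controller multiplies each number of a shift by 15 cm and each number of a turn by 360 degrees. A row lasts 1/12 s, in which the tool goes at most 41.7 mm and 7.16 degrees, less where a joint would pass 70% of its speed; a pose out of reach is approached as far as the arm can. A call with a number of a shift or a turn outside -1 to 1 is refused whole. A call with a gripper value outside its range is refused whole. The fingers move at their own pace and stop on an object; the grip force is fixed at half the most. Time passes only in rows, so rows that repeat a pose let the fingers close, or fill a call up. It gives the time, the measured TCP pose, the force, the opening and the grip force at its end, in the units of the state.
- telemetry.read_state(): the state, without advancing time (a new reading comes with each control period).
- capture(name): name is "scene" or "top"; returns the picture (480x640x3 uint8, red, green, blue); there is no depth.
- camera_info(name): a dict with "mtx" (3x3 intrinsics, pixels), "cam_to_world" (4x4, takes a point from camera to world coordinates). Camera axes: x right, y down, z forward; pixel columns grow to the right and rows downward; lengths in m; the calibration is good to about 2 mm. A picture is of the moment at which its call begins. camera_info takes no time and is no camera call.
- job.hand_in(): hands the job in; it is judged then, once.
The state is a dict: "time_s": time; "joint_positions": joint angles; "qvel": joint speeds; "tau": joint torques, N m; "position": TCP position; "tcp_rot": TCP orientation; "force": force on the tool from outside, world axes, zero at the start; "moment": the same for the moment, N m; "opening": opening from 0.0 (shut) to 1.0 (fully open); "grasp_force": force on a finger pad.
Only numpy, scipy, OpenCV 4.12 (cv2) and the standard library are available. Lean on these libraries where they do the work, as an engineer would, in place of code of your own. Each camera call takes 0.05 s, during which the arm holds its last target. There are 200 camera calls.

## Working session

There is one attempt and no reset: what is moved stays moved. The work goes in short steps, Python scripts to look and compute and a tool call to move; the robot and the scene stay as the last step left them, time stands still between calls to the robot, and variables do not carry over. Pictures are saved under pics/ and viewed, at most 10 in all, crops included, and the job is handed in when it is done.

Besides the shell and the picture viewer there is one more tool, called after "Emit:" by a JSON object that holds its "method" and its "body", one argument or row to a line. carry_out: Moves the arm, as the interface text tells. Its arguments: {"type":"object","properties":{"deltas":{"type":"array","items":{"type":"array","items":{"type":"array","items":{"type":"number"}}}}},"required":["deltas"]}

```bash
mkdir -p pics
python3 - <<'E'
from rig import telemetry,capture,camera_info
import cv2
for n in("scene","top"):
    cv2.imwrite(f"pics/{n}0.png",capture(n)[:,:,::-1]); c=camera_info(n); print(c["mtx"],c["cam_to_world"].round(4) if hasattr(c["cam_to_world"],'round') else c["cam_to_world"])
s=telemetry.read_state(); print(s)
E
```

```text
[[444.29503561   0.         315.63835261]
 [  0.         444.29503561 239.28348497]
 [  0.           0.           1.        ]] [[-0.8561  0.4395 -0.272   0.8822]
 [ 0.5168  0.7279 -0.4505  0.3905]
 [ 0.     -0.5263 -0.8503  0.9636]
 [ 0.      0.      0.      1.    ]]
[[512.44656003   0.         312.00954459]
 [  0.         512.44656003 247.55147331]
 [  0.           0.           1.        ]] [[ 0.0103 -0.9884  0.1515  0.4472]
 [-0.9999 -0.0106 -0.0015 -0.0757]
 [ 0.0031 -0.1515 -0.9884  1.0978]
 [ 0.      0.      0.      1.    ]]
{'time_s': 0.1, 'joint_positions': array([ 5.71520931e+01,  3.02730211e+01,  8.21490564e+01, -1.35616655e-04,
        6.76910711e+01, -1.02267221e+01]), 'qvel': array([-0.00720802, -0.08099096, -0.21630645,  0.07787892,  0.03220982,
        0.071108  ]), 'tau': array([-1.34245934e-04, -4.40984845e+01, -1.77151322e+01,  6.35072007e-02,
        5.33855287e-02, -4.24880432e-05]), 'position': array([0.23999777, 0.57636138, 0.22167607]), 'tcp_rot': array([[-9.23068223e-01,  3.84634778e-01, -1.06932107e-03],
       [ 3.84636106e-01,  9.23066796e-01, -1.66025573e-03],
       [ 3.48462678e-04, -1.94382880e-03, -9.99998050e-01]]), 'force': array([-0.20319153,  0.31062578,  0.0253607 ]), 'moment': array([ 0.01549875, -0.01321264, -0.0212653 ]), 'grasp_force': 0.0, 'opening': 1.002306130421504}
```

View pics/scene0.png

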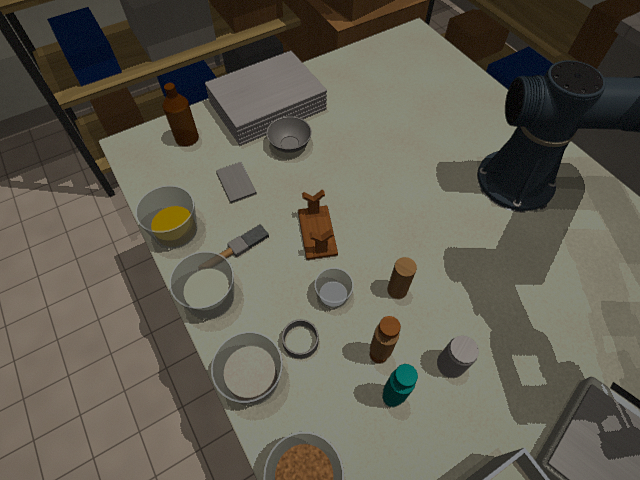

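View pics/top0.png

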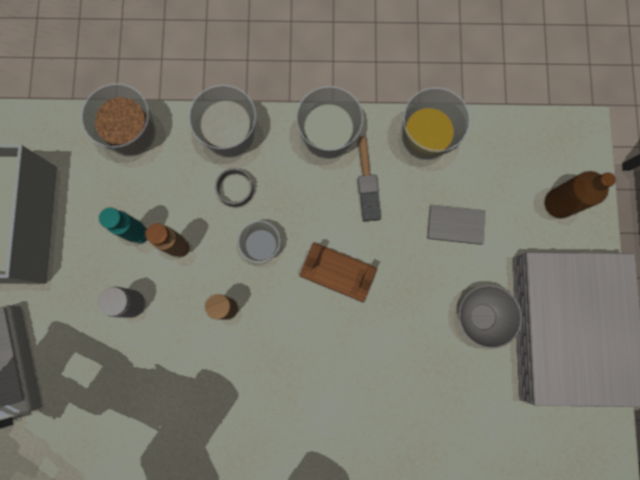

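The scene shows these candidates:
- Brown necked pin: scene (385,340), top (165,238).
- Turquoise lookalike: scene (400,385), top (122,224). Excluded by its colour.
- Plain roller: scene (402,278), top (220,306). No necks.
- Brown bottle: scene (180,115), top (580,195).

I choose the brown necked one. The stand is at scene (318,228), top (339,272). Next is a close crop to check the choice.

Run:
```python
import cv2,numpy as np
s=cv2.imread("pics/scene0.png");t=cv2.imread("pics/top0.png")
def c(i,x,y,w,h): return cv2.resize(i[y:y+h,x:x+w],(400,300),interpolation=cv2.INTER_CUBIC)
a=np.hstack([c(s,340,305,80,60),c(s,270,182,100,75)]);b=np.hstack([c(t,130,210,80,60),c(t,290,235,100,75)])
cv2.imwrite("pics/crop.png",cv2.convertScaleAbs(np.vstack([a,b]),alpha=1.6))
```

```text
(no output)
```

View pics/crop.png

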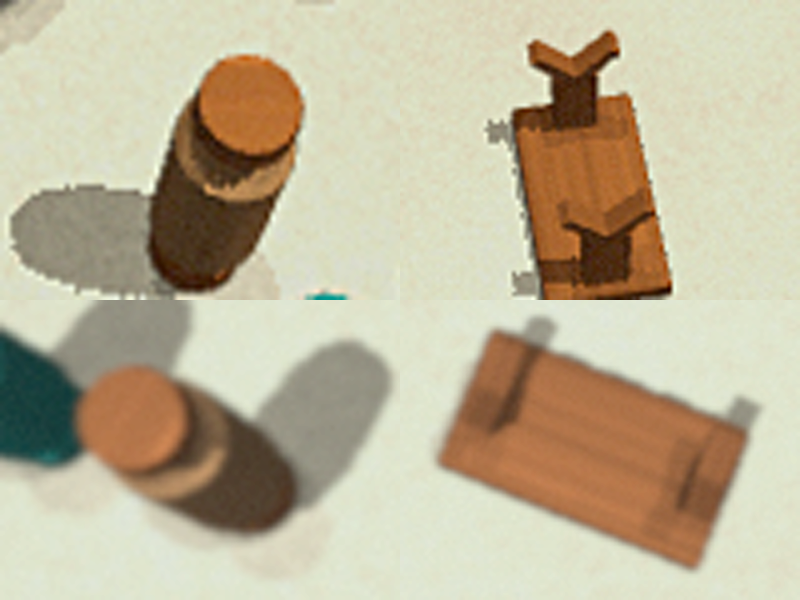

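The crop confirms the choice: knob, neck recess and barrel are all visible, with the top knob disc at scene ≈(390,326), top ≈(157,234). The stand has V saddles at both ends. I'll fit poses by matching silhouettes in both cameras.

```bash
cat > fit.py <<'E'
import cv2,numpy as np
from scipy.optimize import minimize
from rig import camera_info
CAM={n:(camera_info(n)["mtx"],np.linalg.inv(camera_info(n)["cam_to_world"])) for n in("scene","top")}
def proj(n,P):
    K,T=CAM[n];q=(T[:3,:3]@np.asarray(P).T).T+T[:3,3];q=q@K.T;return q[:,:2]/q[:,2:]
S=4
def render(n,parts,roi):
    x,y,w,h=roi;m=np.zeros((h*S,w*S),np.uint8)
    for P in parts:
        p=(proj(n,P)-[x,y]+.5)*S-.5
        cv2.fillConvexPoly(m,np.round(cv2.convexHull(p.astype(np.float32))*16).astype(np.int32),255,cv2.LINE_AA,4)
    return cv2.resize(m,(w,h),interpolation=cv2.INTER_AREA)/255.
def cyl(r,a,b):
    t=np.linspace(0,2*np.pi,32);c=np.c_[r*np.cos(t),r*np.sin(t)]
    return np.vstack([np.c_[c,c[:,0]*0+a],np.c_[c,c[:,0]*0+b]])
PIN=[cyl(.02,0,.02),cyl(.01,.02,.042),cyl(.024,.042,.138),cyl(.01,.138,.16),cyl(.02,.16,.18)]
def box(x0,x1,y0,y1,z0,z1): return np.array([[x,y,z] for x in(x0,x1) for y in(y0,y1) for z in(z0,z1)])
CR=[box(-.04,.04,-.075,.075,0,.015)]
for c in(-.059,.059):
    CR.append(box(-.01,.01,c-.008,c+.008,.015,.07))
    for s in(-1,1):
        CR.append(np.array([[s*a,c+d,z] for a,z in((0,.071),(.0225,.0935),(.0225,.085),(0,.06)) for d in(-.008,.008)]))
def place(parts,p):
    a=p[2] if len(p)>2 else 0;R=np.array([[np.cos(a),-np.sin(a),0],[np.sin(a),np.cos(a),0],[0,0,1]])
    return [q@R.T+[p[0],p[1],0] for q in parts]
def mask(img,roi):
    x,y,w,h=roi;c=img[y:y+h,x:x+w]
    v=cv2.cvtColor(c,cv2.COLOR_BGR2HSV);return ((v[...,1]>95)&((v[...,0]<22)|(v[...,0]>170))).astype(float)
def cost(p,parts,views):
    return sum(np.abs(render(n,place(parts,p),roi)-m).sum() for n,roi,m in views)
def fit(parts,views,p0):
    st=np.array([.01,.01,.1][:len(p0)]);sim=np.vstack([p0]+[np.array(p0)+st*e for e in np.eye(len(p0))])
    r=minimize(cost,p0,(parts,views),method="Nelder-Mead",options=dict(initial_simplex=sim,xatol=1e-5,fatol=.01));return r.x,r.fun,[m.sum() for _,_,m in views]
def ray(n,u,v,z):
    K,T=CAM[n];C=np.linalg.inv(T);d=C[:3,:3]@np.linalg.solve(K,[u,v,1]);return C[:3,3]+d*(z-C[2,3])/d[2]
E
python3 - <<'E'
from fit import *
I={n:cv2.imread(f"pics/{n}0.png") for n in CAM}
p0=(ray("scene",389.5,325.5,.18)+ray("top",156,233.5,.18))/2
print(ray("scene",389.5,325.5,.18),ray("top",156,233.5,.18))
V=[("scene",(365,310,40,57)),("top",(143,218,50,45))]
V=[(n,r,mask(I[n],r)) for n,r in V]
for v in(V,V[:1],V[1:]): print("pin",fit(PIN,v,p0[:2]))
c0=ray("top",338.5,272,.015);print(c0)
e=ray("top",307,259,.015)-ray("top",370,286,.015);a=np.arctan2(-e[0],e[1])
V=[("scene",(285,180,65,85)),("top",(292,235,95,75))]
V=[(n,r,mask(I[n],r)) for n,r in V]
for v in(V,V[:1],V[1:]): print("cr",fit(CR,v,[c0[0],c0[1],a]))
# bystander approx positions
for nm,u,v,z in(("plain",218,306,.12),("shaker",114,302,.11),("tub",261,242,.05),("turq",108,217,.18),("cutter",236,187,.03),("brush",370,200,.01)): print(nm,ray("top",u,v,z).round(3))
E
```

```text
[0.61147334 0.20679744 0.18      ] [0.61069996 0.2066949  0.18      ]
pin (array([0.61126175, 0.20708916]), np.float64(265.18039215686275), [np.float64(980.0), np.float64(857.0)])
pin (array([0.61073325, 0.20598547]), np.float64(92.42745098039217), [np.float64(980.0)])
pin (array([0.61180019, 0.20770929]), np.float64(170.29019607843136), [np.float64(857.0)])
[ 0.56131583 -0.13415482  0.015     ]
cr (array([ 0.56174612, -0.13435978, -0.38093902]), np.float64(377.01176470588234), [np.float64(1811.0), np.float64(2498.0)])
cr (array([ 0.56127522, -0.13517927, -0.38023552]), np.float64(145.65882352941176), [np.float64(1811.0)])
cr (array([ 0.5641419 , -0.13279305, -0.37823509]), np.float64(227.81960784313725), [np.float64(2498.0)])
plain [0.483 0.1   0.12 ]
shaker [0.489 0.301 0.11 ]
tub [0.618 0.028 0.05 ]
turq [0.64  0.296 0.18 ]
cutter [0.741 0.087 0.03 ]
brush [ 0.72  -0.203  0.01 ]
```

The pin is at (0.611, 0.207), and the stand at (0.5615, -0.1345) with yaw -21.8°.

Plan:
1. Grip the barrel 105 mm up, with the tool 25° below horizontal and heading 25°. That clears the shaker and the plain roller.
2. Lift, then pitch the tool 90° so the pin lies along the stand's y axis, heading 68.2°.
3. Lower it into the saddles.

```bash
cat > mv.py <<'E'
import sys,numpy as np
from scipy.spatial.transform import Rotation as Ro
from rig import telemetry,bot
def rot(psi,al):
    p,a=np.radians([psi,al]);z=np.array([np.cos(a)*np.cos(p),np.cos(a)*np.sin(p),-np.sin(a)])
    y=np.array([np.sin(p),-np.cos(p),0]);return np.c_[np.cross(y,z),y,z]
def delta(g,psi,al):
    s=telemetry.read_state();R=np.array(s["tcp_rot"]);T=rot(psi,al)
    tcp=np.array(g)+bot.tcp_to_grasp*T[:,2]
    d=R.T@(tcp-s["position"])/.15;w=Ro.from_matrix(R.T@T).as_rotvec()/(2*np.pi)
    return d,w
if __name__=="__main__":
    v=[float(x) for x in sys.argv[1:6]];s=telemetry.read_state()
    d,w=delta(v[:3],v[3],v[4])
    print("t",s["time_s"],"j",np.round(s["joint_positions"],1));print("d",d.round(4),"w",w.round(4),"w_deg",np.linalg.norm(w)*360)
E
python3 mv.py .36 .45 .33 100 90; python3 mv.py .46 .14 .30 25 90
```

```text
t 0.1 j [ 57.2  30.3  82.1  -0.   67.7 -10.2]
d [-1.0623 -0.471  -0.5969] w [-3.000e-04  1.000e-04  1.594e-01] w_deg 57.37896886780559
t 0.1 j [ 57.2  30.3  82.1  -0.   67.7 -10.2]
d [-2.4726 -2.1219 -0.3942] w [-2.000e-04  3.000e-04  3.677e-01] w_deg 132.378891439592
```

Emit:
{"method": "carry_out", "body": {
  "deltas": [
    [[-0.1,-0.05,-0.06,0,0,0.016,-1],[-0.2,-0.1,-0.12,0,0,0.032,-1],[-0.3,-0.15,-0.18,0,0,0.048,-1],[-0.4,-0.2,-0.24,0,0,0.064,-1],[-0.5,-0.25,-0.3,0,0,0.08,-1],[-0.6,-0.3,-0.36,0,0,0.096,-1],[-0.7,-0.35,-0.42,0,0,0.112,-1],[-0.8,-0.4,-0.48,0,0,0.128,-1],[-0.9,-0.45,-0.54,0,0,0.144,-1],[-1,-0.5,-0.6,0,0,0.16,-1]]
  ]
}}

```text
time_s: 0.93
position: [0.3501, 0.4491, 0.3125]
tcp_rot: [[-0.165, 0.986, -0.001], [0.986, 0.165, -0.001], [-0.001, -0.001, -1.0]]
force: [-0.9, -0.0, -0.7]
opening: 1.003
grasp_force: 0.0
```

```bash
python3 mv.py .43 .27 .33 45 90
```

```text
t 0.9333 j [40.8 20.6 83.6  0.  75.9 31.3]
d [-1.2652  0.3284  0.0081] w [-1.000e-04  2.000e-04  1.514e-01] w_deg 54.49514846346828
```

Emit:
{"method": "carry_out", "body": {
  "deltas": [
    [[-0.1,0.03,0,0,0,0.015,-1],[-0.2,0.06,0,0,0,0.03,-1],[-0.3,0.09,0,0,0,0.045,-1],[-0.4,0.12,0,0,0,0.06,-1],[-0.5,0.15,0,0,0,0.075,-1],[-0.6,0.18,0,0,0,0.09,-1],[-0.7,0.21,0,0,0,0.105,-1],[-0.8,0.24,0,0,0,0.12,-1],[-0.9,0.27,0,0,0,0.135,-1],[-1,0.3,0,0,0,0.15,-1]]
  ]
}}

```text
time_s: 1.77
position: [0.4197, 0.3089, 0.3121]
tcp_rot: [[0.701, 0.713, -0.001], [0.713, -0.701, -0.0], [-0.001, -0.0, -1.0]]
force: [0.2, -0.1, -0.1]
opening: 1.0
grasp_force: 0.0
```

```bash
python3 mv.py .47 .14 .30 25 60
```

```text
t 1.7667 j [24.1 16.4 90.1 -0.  73.6 68.5]
d [-0.5098  1.0504  0.1888] w [-0.015   0.0826  0.0557] w_deg 36.265804912707914
```

Emit:
{"method": "carry_out", "body": {
  "deltas": [
    [[-0.05,0.1,0.02,-0.0015,0.008,0.0055,-1],[-0.1,0.2,0.04,-0.003,0.016,0.011,-1],[-0.15,0.3,0.06,-0.0045,0.024,0.0165,-1],[-0.2,0.4,0.08,-0.006,0.032,0.022,-1],[-0.25,0.5,0.1,-0.0075,0.04,0.0275,-1],[-0.3,0.6,0.12,-0.009,0.048,0.033,-1],[-0.35,0.7,0.14,-0.0105,0.056,0.0385,-1],[-0.4,0.8,0.16,-0.012,0.064,0.044,-1],[-0.45,0.9,0.18,-0.0135,0.072,0.05,-1],[-0.5,1,0.19,-0.015,0.0825,0.0555,-1]]
  ]
}}

```text
time_s: 2.6
position: [0.4753, 0.1506, 0.2841]
tcp_rot: [[0.782, 0.426, 0.455], [0.369, -0.905, 0.213], [0.503, 0.001, -0.864]]
force: [0.6, 0.4, -0.7]
opening: 1.004
grasp_force: 0.0
```

```bash
python3 mv.py .475 .1436 .175 25 25
```

```text
t 2.6 j [ -4.4   6.3 117.1  27.2  32.8  40.5]
d [-0.3134  0.041   0.7204] w [-0.0003  0.0967  0.0006] w_deg 34.814959559799945
```

```bash
python3 mv.py .533 .1705 .145 25 25
```

```text
t 2.6 j [ -4.4   6.3 117.1  27.2  32.8  40.5]
d [-0.0456  0.0433  1.1076] w [-0.0003  0.0967  0.0006] w_deg 34.814959559799945
```

Emit:
{"method": "carry_out", "body": {
  "deltas": [
    [[0,0,0.1,0,0.0097,0,-1],[-0.01,0.01,0.2,0,0.0194,0,-1],[-0.01,0.01,0.3,0,0.029,0,-1],[-0.02,0.02,0.4,0,0.0387,0,-1],[-0.02,0.02,0.5,0,0.0484,0,-1],[-0.03,0.03,0.6,0,0.058,0,-1],[-0.03,0.03,0.7,0,0.0677,0,-1],[-0.04,0.04,0.8,0,0.0774,0,-1],[-0.04,0.04,0.9,0,0.087,0,-1],[-0.05,0.04,1,0,0.0967,0,-1]]
  ]
}}

```text
time_s: 3.43
position: [0.5143, 0.1953, 0.1891]
tcp_rot: [[0.569, 0.501, 0.652], [0.248, -0.861, 0.444], [0.784, -0.091, -0.614]]
force: [0.3, 1.5, 0.4]
opening: 0.998
grasp_force: 0.0
```

```bash
python3 mv.py .611 .2068 .105 25 25;  python3 - <<'E'
from rig import capture
import cv2,numpy as np
a=cv2.resize(capture("scene")[150:450,240:640],(600,450));cv2.imwrite("pics/a1.png",cv2.convertScaleAbs(a[:,:,::-1],alpha=1.5))
E
```

```text
t 3.4333 j [ -9.6  29.8 132.7 123.3  40.8 -64.8]
d [-0.0243  0.3228  0.9194] w [-0.0199  0.037  -0.0049] w_deg 15.216611902040897
```

View pics/a1.png

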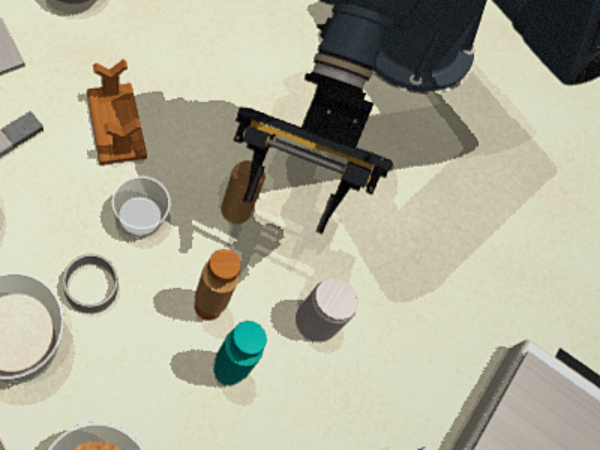

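The gripper hangs above and behind the pin, with the pin at crop (217,285) and the left finger high over the plain roller at (243,190). The wrist is passing through its singular zone, so I'll finish the orientation before going in.

```bash
python3 mv.py .525 .1667 .15 25 25
```

```text
t 3.4833 j [ -9.7  30.6 132.8 123.5  40.8 -65.2]
d [-0.1378  0.231   0.2224] w [-0.02    0.0386 -0.0057] w_deg 15.79635842917499
```

Emit:
{"method": "carry_out", "body": {
  "deltas": [
    [[-0.02,0.04,0.04,-0.004,0.008,-0.001,-1],[-0.05,0.08,0.08,-0.008,0.016,-0.002,-1],[-0.08,0.12,0.12,-0.012,0.024,-0.003,-1],[-0.1,0.16,0.16,-0.016,0.032,-0.004,-1],[-0.14,0.23,0.22,-0.02,0.0386,-0.0057,-1],[-0.14,0.23,0.22,-0.02,0.0386,-0.0057,-1],[-0.14,0.23,0.22,-0.02,0.0386,-0.0057,-1],[-0.14,0.23,0.22,-0.02,0.0386,-0.0057,-1],[-0.14,0.23,0.22,-0.02,0.0386,-0.0057,-1],[-0.14,0.23,0.22,-0.02,0.0386,-0.0057,-1]]
  ]
}}

```text
time_s: 4.32
position: [0.5403, 0.1756, 0.151]
tcp_rot: [[0.373, 0.425, 0.824], [0.179, -0.905, 0.386], [0.91, 0.003, -0.414]]
force: [-0.4, -0.4, 0.3]
opening: 0.996
grasp_force: 0.0
```

```bash
python3 mv.py .525 .1667 .15 25 25;python3 mv.py .611 .2068 .105 25 25
```

```text
t 4.3167 j [-10.9  51.6 139.6 146.4  74.8 -97. ]
d [-0.0562  0.0105  0.0202] w [-0.0002 -0.0015  0.0007] w_deg 0.6042266089022135
t 4.3167 j [-10.9  51.6 139.6 146.4  74.8 -97. ]
d [-0.0674  0.0116  0.7203] w [-0.0002 -0.0015  0.0007] w_deg 0.6042266089022135
```

Emit:
{"method": "carry_out", "body": {
  "deltas": [
    [[-0.01,0,0.07,0,0,0,-1],[-0.02,0,0.14,0,0,0,-1],[-0.03,0.01,0.21,0,0,0,-1],[-0.04,0.01,0.28,0,0,0,-1],[-0.06,0.01,0.35,0,-0.0015,0.0007,-1],[-0.067,0.012,0.43,0,-0.0015,0.0007,-1],[-0.067,0.012,0.5,0,-0.0015,0.0007,-1],[-0.067,0.012,0.58,0,-0.0015,0.0007,-1],[-0.067,0.012,0.65,0,-0.0015,0.0007,-1],[-0.067,0.012,0.72,0,-0.0015,0.0007,-1]]
  ]
}}

```text
time_s: 5.15
position: [0.6267, 0.2141, 0.0967]
tcp_rot: [[0.384, 0.424, 0.821], [0.178, -0.906, 0.384], [0.906, -0.002, -0.423]]
force: [0.7, 0.8, 0.1]
opening: 1.001
grasp_force: 0.0
```

```bash
python3 mv.py .611 .2068 .105 25 25;  python3 - <<'E'
from rig import capture
import cv2,numpy as np
a=np.hstack([cv2.resize(capture("scene")[230:430,300:500],(400,400)),cv2.resize(capture("top")[180:350,80:250],(400,400))]);cv2.imwrite("pics/a2.png",cv2.convertScaleAbs(a[:,:,::-1],alpha=1.6))
E
```

```text
t 5.15 j [ -2.2  53.9 124.5 152.3  63.5 -89.1]
d [ 0.0014 -0.0003 -0.0034] w [-0.0003  0.0001 -0.0002] w_deg 0.1124483018202612
```

View pics/a2.png

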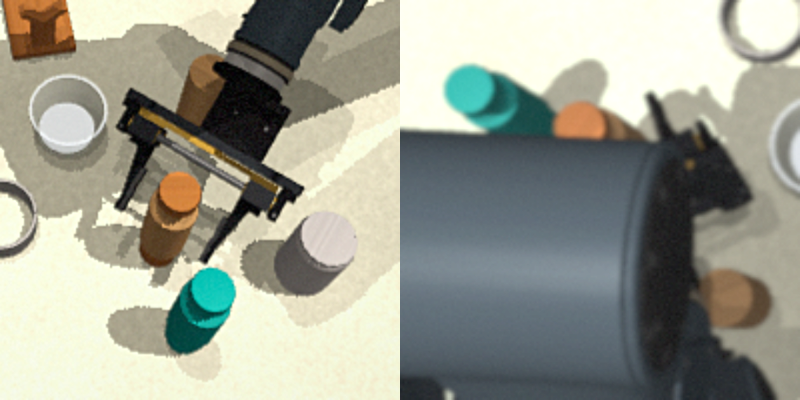

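The open fingers straddle the pin at crop (170,215). The shaker, turquoise pin and plain roller are all clear. Closing now.

Emit:
{"method": "carry_out", "body": {
  "deltas": [
    [[0,0,0,0,0,0,-0.3],[0,0,0,0,0,0,0],[0,0,0,0,0,0,0.2],[0,0,0,0,0,0,0.4],[0,0,0,0,0,0,1],[0,0,0,0,0,0,1],[0,0,0,0,0,0,1],[0,0,0,0,0,0,1],[0,0,0,0,0,0,1],[0,0,0,0,0,0,1]]
  ]
}}

```text
time_s: 6.08
position: [0.6258, 0.2135, 0.0941]
tcp_rot: [[0.387, 0.423, 0.819], [0.178, -0.906, 0.384], [0.905, -0.003, -0.426]]
force: [-0.4, -1.5, -0.2]
opening: 0.542
grasp_force: 30.0
```

```bash
python3 mv.py .611 .2068 .105 25 25; python3 mv.py .611 .2068 .23 25 25;python3 mv.py .611 .15 .3 25 40
```

```text
t 6.0833 j [ -2.3  54.2 124.5 152.4  63.7 -89.2]
d [ 0.0198 -0.0014 -0.0043] w [-0.0002  0.0006 -0.0004] w_deg 0.2596968851837731
t 6.0833 j [ -2.3  54.2 124.5 152.4  63.7 -89.2]
d [ 0.7738 -0.0037 -0.3592] w [-0.0002  0.0006 -0.0004] w_deg 0.2596968851837731
t 6.0833 j [ -2.3  54.2 124.5 152.4  63.7 -89.2]
d [ 1.0964  0.3382 -0.7073] w [-0.0003 -0.0411 -0.0003] w_deg 14.795267482590765
```

Emit:
{"method": "carry_out", "body": {
  "deltas": [
    [[0.03,0,-0.015,0,0,0,1],[0.1,0,-0.045,0,0,0,1],[0.18,0,-0.085,0,0,0,1],[0.27,0,-0.125,0,0,0,1],[0.36,0,-0.17,0,0,0,1],[0.45,0,-0.21,0,0,0,1],[0.54,0,-0.25,0,0,0,1],[0.63,0,-0.295,0,0,0,1],[0.72,0,-0.335,0,0,0,1],[0.77,0,-0.36,0,0,0,1]]
  ]
}}

```text
time_s: 6.92
position: [0.6257, 0.2133, 0.2227]
tcp_rot: [[0.387, 0.423, 0.819], [0.179, -0.906, 0.383], [0.905, -0.002, -0.426]]
force: [-0.2, -0.3, -3.7]
opening: 0.541
grasp_force: 30.0
```

```bash
python3 mv.py .61 .15 .32 25 40;python3 mv.py .60 .1 .34 35 60
```

```text
t 6.9167 j [ -2.3  34.4 123.9 144.8  46.1 -76.2]
d [ 0.439   0.3369 -0.4034] w [-0.0002 -0.041  -0.0003] w_deg 14.761034091290577
t 6.9167 j [ -2.3  34.4 123.9 144.8  46.1 -76.2]
d [ 0.4345  0.5996 -0.6617] w [ 0.0205 -0.0963 -0.0193] w_deg 36.13166046143126
```

Emit:
{"method": "carry_out", "body": {
  "deltas": [
    [[0.04,0.06,-0.07,0.002,-0.0096,-0.002,1],[0.09,0.12,-0.13,0.004,-0.0193,-0.004,1],[0.13,0.18,-0.2,0.006,-0.029,-0.006,1],[0.17,0.24,-0.26,0.008,-0.0385,-0.008,1],[0.22,0.3,-0.33,0.01,-0.048,-0.0096,1],[0.26,0.36,-0.4,0.0123,-0.058,-0.0116,1],[0.3,0.42,-0.46,0.0143,-0.0674,-0.0135,1],[0.35,0.48,-0.53,0.0164,-0.077,-0.0154,1],[0.39,0.54,-0.6,0.0185,-0.0867,-0.0174,1],[0.43,0.6,-0.66,0.0205,-0.0963,-0.0193,1]]
  ]
}}

```text
time_s: 7.75
position: [0.6076, 0.1211, 0.3126]
tcp_rot: [[0.658, 0.571, 0.491], [0.448, -0.821, 0.355], [0.606, -0.014, -0.795]]
force: [0.3, 2.2, -3.4]
opening: 0.541
grasp_force: 30.0
```

```bash
python3 mv.py .60 .1 .34 35 60;python3 mv.py .59 .03 .34 50 90
```

```text
t 7.75 j [-12.5  15.1 103.2  41.7  43.   16.4]
d [-0.0016  0.0854 -0.0967] w [-0.0016 -0.0203 -0.0016] w_deg 7.3471104299840935
t 7.75 j [-12.5  15.1 103.2  41.7  43.   16.4]
d [-0.3141  0.4306 -0.3198] w [ 0.0116 -0.1033 -0.0413] w_deg 40.26176360568248
```

Already past the singularity. Continuing to tool-down.

Emit:
{"method": "carry_out", "body": {
  "deltas": [
    [[-0.03,0.04,-0.03,0.001,-0.0103,-0.004,1],[-0.06,0.09,-0.06,0.0023,-0.0207,-0.008,1],[-0.09,0.13,-0.1,0.0035,-0.031,-0.0124,1],[-0.13,0.17,-0.13,0.0046,-0.0413,-0.0165,1],[-0.16,0.21,-0.16,0.0058,-0.0516,-0.0206,1],[-0.19,0.26,-0.19,0.007,-0.062,-0.0248,1],[-0.22,0.3,-0.22,0.008,-0.0723,-0.029,1],[-0.25,0.34,-0.26,0.0093,-0.0826,-0.033,1],[-0.28,0.39,-0.29,0.0104,-0.093,-0.0372,1],[-0.31,0.43,-0.32,0.0116,-0.1033,-0.0413,1]]
  ]
}}

```text
time_s: 8.58
position: [0.5924, 0.0297, 0.3229]
tcp_rot: [[0.644, 0.765, 0.005], [0.765, -0.644, -0.0], [0.003, 0.004, -1.0]]
force: [0.1, 0.7, -3.0]
opening: 0.542
grasp_force: 30.0
```

```bash
python3 mv.py .58 -.06 .3 68.2 115
```

```text
t 8.5833 j [-7.9 22.  79.6  0.  78.1 32.2]
d [-0.5614  0.3375  0.2657] w [-0.0104 -0.0692 -0.0501] w_deg 30.98724321273161
```

Emit:
{"method": "carry_out", "body": {
  "deltas": [
    [[-0.06,0.03,0.03,-0.001,-0.007,-0.005,1],[-0.11,0.07,0.05,-0.002,-0.014,-0.01,1],[-0.17,0.1,0.08,-0.003,-0.021,-0.015,1],[-0.22,0.14,0.11,-0.004,-0.028,-0.02,1],[-0.28,0.17,0.13,-0.005,-0.035,-0.025,1],[-0.34,0.2,0.16,-0.006,-0.042,-0.03,1],[-0.39,0.24,0.19,-0.007,-0.049,-0.035,1],[-0.45,0.27,0.21,-0.008,-0.056,-0.04,1],[-0.51,0.3,0.24,-0.009,-0.063,-0.045,1],[-0.56,0.34,0.265,-0.0104,-0.0692,-0.0501,1]]
  ]
}}

```text
time_s: 9.42
position: [0.5775, -0.0666, 0.2822]
tcp_rot: [[0.337, 0.928, -0.156], [0.842, -0.371, -0.391], [-0.421, 0.0, -0.907]]
force: [0.2, 0.3, -3.6]
opening: 0.542
grasp_force: 30.0
```

```bash
cat >> fit.py <<'E'
HX=np.array([.371,.928,0])
E
python3 mv.py .566 -.1234 .19 68.2 115
```

```text
t 9.4167 j [ -5.4  28.6  79.7 -24.2  80.1  22.4]
d [-0.0863  0.0694  0.8421] w [ 0.     -0.0003 -0.    ] w_deg 0.11894788372678977
```

Emit:
{"method": "carry_out", "body": {
  "deltas": [
    [[-0.01,0.01,0.08,0,0,0,1],[-0.02,0.01,0.17,0,0,0,1],[-0.03,0.02,0.25,0,0,0,1],[-0.03,0.03,0.34,0,0,0,1],[-0.04,0.03,0.42,0,0,0,1],[-0.05,0.04,0.5,0,0,0,1],[-0.06,0.05,0.59,0,0,0,1],[-0.07,0.06,0.67,0,0,0,1],[-0.08,0.06,0.76,0,0,0,1],[-0.086,0.07,0.84,0,0,0,1]]
  ]
}}

```text
time_s: 10.25
position: [0.564, -0.1308, 0.1732]
tcp_rot: [[0.339, 0.928, -0.154], [0.842, -0.373, -0.39], [-0.419, 0.002, -0.908]]
force: [0.9, 0.3, -2.6]
opening: 0.541
grasp_force: 30.0
```

```bash
python3 mv.py .566 -.1234 .19 68.2 115;  python3 - <<'E'
from rig import capture
import cv2,numpy as np
s=capture("scene");t=capture("top");cv2.imwrite("pics/s3.png",s[:,:,::-1]);cv2.imwrite("pics/t3.png",t[:,:,::-1])
a=np.hstack([cv2.resize(s[150:300,250:400],(400,400)),cv2.resize(t[190:340,265:415],(400,400))]);cv2.imwrite("pics/a3.png",cv2.convertScaleAbs(a[:,:,::-1],alpha=1.6))
E
```

```text
t 10.25 j [-11.6  34.5  88.2 -27.2  64.5  23.8]
d [-0.0009 -0.0058  0.0018] w [ 0.0002 -0.0006 -0.0004] w_deg 0.27759504120211986
```

View pics/a3.png

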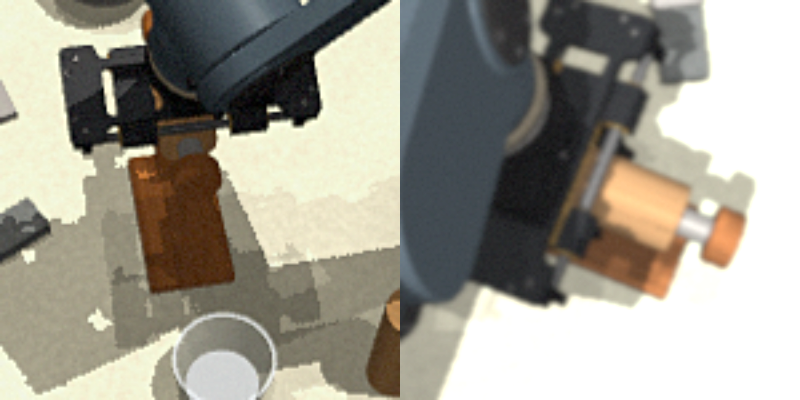

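The scene crop shows the pin lying above the stand, its near knob at about (205,175). In the top crop the free end, with neck and knob, is at about (725,235). I'll overlay the predicted pin and stand to check for slip and offset.

Run:
```python
from fit import *
from rig import telemetry,capture
Rg=np.array([[0.387,0.423,0.819],[0.178,-0.906,0.384],[0.905,-0.003,-0.426]]);pg=np.array([.6258,.2135,.0941])
s=telemetry.read_state();R=np.array(s["tcp_rot"]);p=s["position"]
A=R@Rg.T;b=p+A@(np.array([.611,.2068,0])-pg)
ax=A[:,2];mid=b+.09*ax
print("axis",ax.round(4),"heading",np.degrees(np.arctan2(ax[1],ax[0])),"mid",mid.round(4),"s",(A.T@(p-.019*R[:,2]-b)).round(4))
out=[]
for n,f,(x,y,w) in(("scene","s3",(250,150,150)),("top","t3",(265,190,150))):
    im=cv2.convertScaleAbs(cv2.imread(f"pics/{f}.png")[y:y+w,x:x+w],alpha=1.6);im=cv2.resize(im,(400,400));k=400/w
    for q in PIN:
        h=cv2.convexHull(((proj(n,q@A.T+b)-[x,y]+.5)*k).astype(np.float32)).astype(int);cv2.polylines(im,[h],True,(255,255,0),1)
    for q in place(CR,(.5615,-.1345,-.3805)):
        h=cv2.convexHull(((proj(n,q)-[x,y]+.5)*k).astype(np.float32)).astype(int);cv2.polylines(im,[h],True,(0,255,0),1)
    out.append(im)
cv2.imwrite("pics/ov.png",np.hstack(out))
```

```text
axis [0.371  0.9289 0.0069] heading 68.22867113252651 mid [ 0.5615 -0.135   0.1885] s [-0.0008 -0.0006  0.1022]
```

View pics/ov.png

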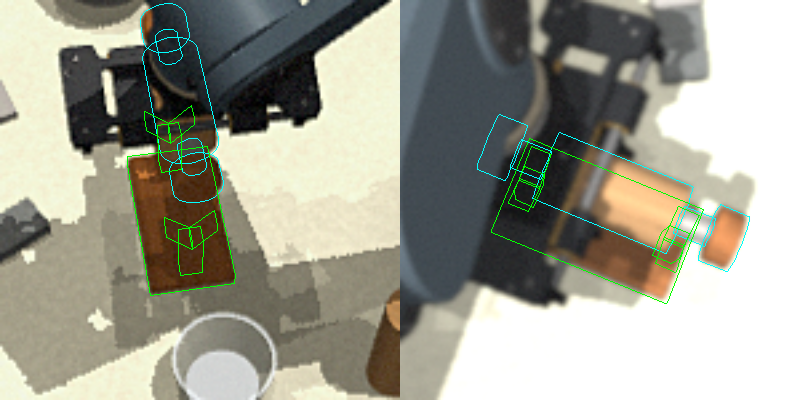

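The overlay agrees with the pin to about 1 mm, with no slip, and puts the middle over the seat. Descending to about 28 mm above the seat.

Emit:
{"method": "carry_out", "body": {
  "deltas": [
    [[0.02,0,0.04,0,0,0,1],[0.04,0,0.09,0,0,0,1],[0.06,0,0.135,0,0,0,1],[0.08,0,0.18,0,-0.001,0,1],[0.105,0,0.23,0,-0.001,0,1],[0.13,0,0.28,0,-0.001,0,1],[0.15,0,0.32,0,-0.001,0,1],[0.17,0,0.37,0,-0.001,0,1],[0.19,0,0.415,0,-0.001,0,1],[0.21,0,0.454,0,-0.001,0,1]]
  ]
}}

```text
time_s: 11.18
position: [0.5655, -0.1309, 0.0987]
tcp_rot: [[0.339, 0.928, -0.154], [0.84, -0.372, -0.396], [-0.425, 0.004, -0.905]]
force: [-0.0, 0.5, -2.8]
opening: 0.544
grasp_force: 30.0
```

```bash
cat > pinpose.py <<'E'
from fit import *
from rig import telemetry
Rg=np.array([[0.387,0.423,0.819],[0.178,-0.906,0.384],[0.905,-0.003,-0.426]]);pg=np.array([.6258,.2135,.0941])
s=telemetry.read_state();R=np.array(s["tcp_rot"]);p=s["position"]
A=R@Rg.T;b=p+A@(np.array([.611,.2068,0])-pg);ax=A[:,2];mid=b+.09*ax
e=mid-[.5615,-.1345,.085]
print("t",s["time_s"],"head",np.degrees(np.arctan2(ax[1],ax[0])).round(2),"pitch",np.degrees(ax[2]).round(2),"along",e@HX,"side",e@[.928,-.371,0],"up",e[2],"F",s["force"].round(1),"down in tool",(R.T@[0,0,-1]).round(3),"h in tool",(R.T@HX).round(3))
E
python3 pinpose.py
```

```text
t 11.1833 head 68.32 pitch 0.07 along 0.0006938126472319398 side 0.0021008746689671312 up 0.029979104904389875 F [-0.   0.5 -2.8] down in tool [ 0.425 -0.004  0.905] h in tool [ 0.905 -0.001 -0.425]
```

Emit:
{"method": "carry_out", "body": {
  "deltas": [
    [[0.0,-0.007,0.005,0,0,0,1],[0.005,-0.014,0.015,0,0,0,1],[0.012,-0.014,0.027,0,0,0,1],[0.018,-0.014,0.04,0,0,0,1],[0.025,-0.014,0.053,0,0,0,1],[0.031,-0.014,0.066,0,0,0,1],[0.037,-0.014,0.08,0,0,0,1],[0.044,-0.014,0.094,0,0,0,1],[0.051,-0.014,0.109,0,0,0,1],[0.051,-0.014,0.109,0,0,0,1]]
  ]
}}

```text
time_s: 12.02
position: [0.5634, -0.13, 0.081]
tcp_rot: [[0.338, 0.928, -0.155], [0.84, -0.372, -0.396], [-0.425, 0.004, -0.905]]
force: [-0.6, 0.2, -2.9]
opening: 0.545
grasp_force: 30.0
```

```bash
python3 pinpose.py
python3 - <<'E'
from rig import capture
import cv2,numpy as np
s=capture("scene");t=capture("top")
a=np.hstack([cv2.resize(s[150:280,250:380],(400,400)),cv2.resize(t[220:320,300:400],(400,400))]);cv2.imwrite("pics/a4.png",cv2.convertScaleAbs(a[:,:,::-1],alpha=1.8))
E
```

```text
t 12.0167 head 68.33 pitch 0.07 along 0.0007405576464453008 side -0.00014655932819467637 up 0.01224883848428393 F [-0.6  0.2 -2.9] down in tool [ 0.425 -0.004  0.905] h in tool [ 0.905 -0.001 -0.425]
```

View pics/a4.png

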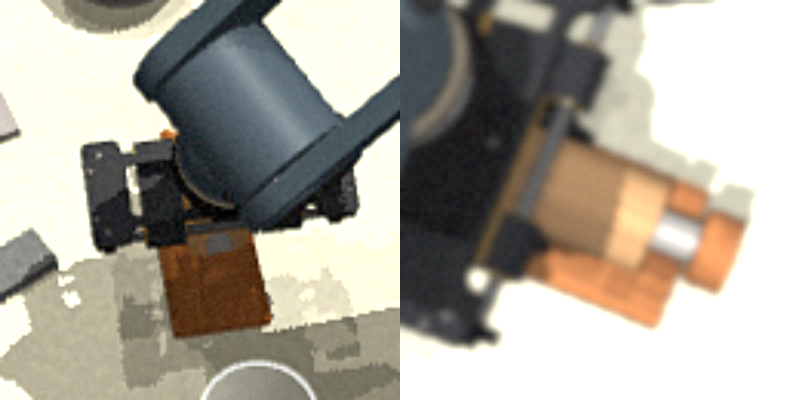

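The neck at top crop (675,235) sits right over its saddle, whose arms are at (690,195) and (655,262). Lowering gently.

Emit:
{"method": "carry_out", "body": {
  "deltas": [
    [[0.002,0,0.005,0,0,0,1],[0.005,0,0.01,0,0,0,1],[0.007,0,0.015,0,0,0,1],[0.009,0,0.02,0,0,0,1],[0.012,0,0.025,0,0,0,1],[0.014,0,0.03,0,0,0,1],[0.016,0,0.035,0,0,0,1],[0.019,0,0.04,0,0,0,1],[0.021,0,0.045,0,0,0,1],[0.023,0,0.05,0,0,0,1]]
  ]
}}

```text
time_s: 12.95
position: [0.5637, -0.1302, 0.0733]
tcp_rot: [[0.339, 0.928, -0.154], [0.84, -0.372, -0.396], [-0.425, 0.005, -0.905]]
force: [0.3, 0.1, -3.1]
opening: 0.541
grasp_force: 30.0
```

```bash
python3 pinpose.py
```

```text
t 12.95 head 68.33 pitch 0.07 along 0.000715911306906334 side 0.00022684179290532547 up 0.004500095680596214 F [ 0.3  0.1 -3.1] down in tool [ 0.425 -0.005  0.905] h in tool [ 0.905 -0.001 -0.425]
```

Down 4 mm more, slowly.

Emit:
{"method": "carry_out", "body": {
  "deltas": [
    [[0.001,0,0.002,0,0,0,1],[0.002,0,0.005,0,0,0,1],[0.003,0,0.007,0,0,0,1],[0.005,0,0.01,0,0,0,1],[0.006,0,0.012,0,0,0,1],[0.007,0,0.015,0,0,0,1],[0.008,0,0.018,0,0,0,1],[0.01,0,0.021,0,0,0,1],[0.011,0,0.024,0,0,0,1],[0.011,0,0.024,0,0,0,1]]
  ]
}}

```text
time_s: 13.78
position: [0.5637, -0.1302, 0.0693]
tcp_rot: [[0.339, 0.928, -0.154], [0.84, -0.372, -0.396], [-0.425, 0.005, -0.905]]
force: [0.7, 0.1, -3.6]
opening: 0.547
grasp_force: 30.0
```

```bash
python3 pinpose.py
```

```text
t 13.7833 head 68.33 pitch 0.07 along 0.0006698319858422441 side 0.00015216904737441774 up 0.0004970035169227921 F [ 0.7  0.1 -3.6] down in tool [ 0.425 -0.005  0.905] h in tool [ 0.905 -0.001 -0.425]
```

Emit:
{"method": "carry_out", "body": {
  "deltas": [
    [[0.001,0,0.001,0,0,0,1],[0.001,0,0.002,0,0,0,1],[0.001,0,0.003,0,0,0,1],[0.002,0,0.004,0,0,0,1],[0.002,0,0.005,0,0,0,1],[0.003,0,0.006,0,0,0,1],[0.003,0,0.007,0,0,0,1],[0.004,0,0.008,0,0,0,1],[0.005,0,0.01,0,0,0,1],[0.005,0,0.01,0,0,0,1]]
  ]
}}

```text
time_s: 14.62
position: [0.5639, -0.1303, 0.0683]
tcp_rot: [[0.339, 0.928, -0.154], [0.839, -0.372, -0.397], [-0.425, 0.005, -0.905]]
force: [-1.3, 0.6, 2.2]
opening: 0.539
grasp_force: 30.0
```

```bash
python3 pinpose.py
```

```text
t 14.6167 head 68.35 pitch 0.03 along 0.0006526395623160812 side 0.00037143394146123894 up -0.0004156106099247603 F [-1.3  0.6  2.2] down in tool [ 0.425 -0.005  0.905] h in tool [ 0.904 -0.001 -0.425]
```

Contact: the force went from -3 N to +2 N at seat height. Releasing.

Emit:
{"method": "carry_out", "body": {
  "deltas": [
    [[0,0,0,0,0,0,0],[0,0,0,0,0,0,-0.08],[0,0,0,0,0,0,-0.12],[0,0,0,0,0,0,-0.16],[0,0,0,0,0,0,-0.22],[0,0,0,0,0,0,-0.3],[0,0,0,0,0,0,-0.5],[0,0,0,0,0,0,-0.8],[0,0,0,0,0,0,-1],[0,0,0,0,0,0,-1]]
  ]
}}

```text
time_s: 15.45
position: [0.5638, -0.1302, 0.0676]
tcp_rot: [[0.339, 0.928, -0.154], [0.84, -0.372, -0.396], [-0.425, 0.005, -0.905]]
force: [0.1, 0.3, 0.1]
opening: 0.872
grasp_force: 0.0
```

```bash
python3 pinpose.py
```

```text
t 15.45 head 68.33 pitch 0.07 along 0.0007111532989049654 side 0.00025912966637983687 up -0.0011269853091498416 F [0.1 0.3 0.1] down in tool [ 0.425 -0.005  0.905] h in tool [ 0.905 -0.001 -0.424]
```

Emit:
{"method": "carry_out", "body": {
  "deltas": [
    [[0,0,0,0,0,0,-1],[0,0,0,0,0,0,-1],[0,0,-0.05,0,0,0,-1],[0,0,-0.15,0,0,0,-1],[0,0,-0.28,0,0,0,-1],[0,0,-0.42,0,0,0,-1],[0,0,-0.56,0,0,0,-1],[0,0,-0.7,0,0,0,-1],[0,0,-0.85,0,0,0,-1],[0,0,-1,0,0,0,-1]]
  ]
}}

```text
time_s: 16.28
position: [0.5868, -0.07, 0.205]
tcp_rot: [[0.339, 0.928, -0.154], [0.84, -0.372, -0.396], [-0.424, 0.005, -0.905]]
force: [0.8, -0.0, -0.5]
opening: 1.003
grasp_force: 0.0
```

Emit:
{"method": "carry_out", "body": {
  "deltas": [
    [[0,0,-0.1,0,0,0,-1],[0,0,-0.25,0,0,0,-1],[0,0,-0.4,0,0,0,-1],[0,0,-0.5,0,0,0,-1],[0,0,-0.6,0,0,0,-1],[0,0,-0.7,0,0,0,-1],[0,0,-0.75,0,0,0,-1],[0,0,-0.8,0,0,0,-1],[0,0,-0.8,0,0,0,-1],[0,0,-0.8,0,0,0,-1]]
  ]
}}

```text
time_s: 17.12
position: [0.6051, -0.0232, 0.312]
tcp_rot: [[0.338, 0.928, -0.154], [0.84, -0.372, -0.396], [-0.425, 0.005, -0.905]]
force: [-0.4, -0.3, 0.1]
opening: 0.999
grasp_force: 0.0
```

Run:
```python
from rig import capture
import cv2,numpy as np
s=capture("scene");t=capture("top")
a=np.hstack([cv2.resize(s[150:300,250:400],(400,400)),cv2.resize(t[190:340,265:415],(400,400))]);cv2.imwrite("pics/a5.png",cv2.convertScaleAbs(a[:,:,::-1],alpha=1.6))
```

```text
(no output)
```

View pics/a5.png

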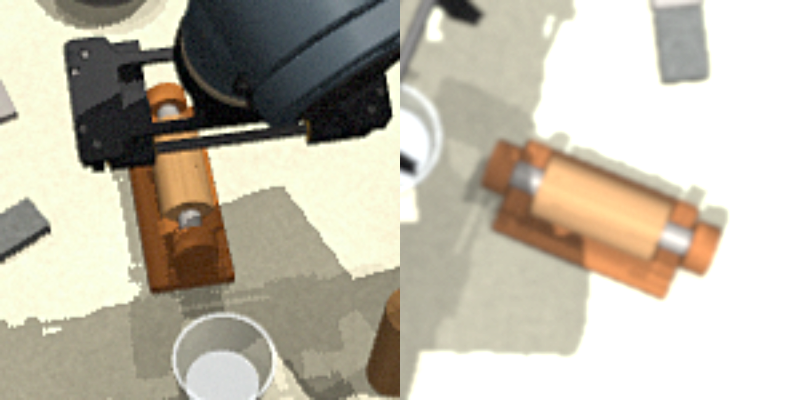

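The pin lies in the stand, with its necks at top crop (525,178) and (677,238) in the saddles and the gripper clear of it. Handing in.

```bash
python3 -c "
from rig import job
print(job.hand_in())"
```

```text
the job is handed in; nothing more can be done
None
```

The rolling pin lies in the stand with both necks in the saddles, lowered in gently and released, and no other object was touched as far as the pictures show; I handed the job in at about 17 s of the 42 s allowed, and no verdict came back.

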